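# Point out the replacement bulb and the lampholder it goes into

## Robot

A 7-joint arm with a two-finger parallel gripper is mounted at the origin on the work surface. World frame = base frame: x ahead of the robot, y to its left, z up, the work surface at z = 0. Lengths are in m, angles in rad, forces in N, time in s.
With the tool pointing down it reaches from about 0.4 to 0.85 m from the base axis. Payload 10.4 kg.
Tool frame: the origin (TCP) lies on the centre line of the jaws, within the pads' length; the fingertips stand 8 mm ahead of it and the grasp point (between the pads) lies 11 mm behind it; x points along the fingers, y is the direction in which the jaws open and shut, and the axes are right-handed (so a half turn about x gives the same grasp; the last joint's range is limited). The gripper opens to 85 mm and grips with 20 to 120 N. Pads are 22 mm wide; open, the fingers measure 114 mm over their backs; the gripper's body (76 mm by 85 mm) begins 54 mm behind the grasp point. The pads swing forward as they close: fully open they stand 13 mm farther back than shut.
Start: joints at [-1.301, 0.332, -0.065, 1.46, 0.022, 1.35, -0.088], TCP at [0.18, 0.598, 0.239] pointing down, gripper open.
Joint ranges: [-2.6, 2.6], [-0.5, 2.12], [-1.47, 1.34], [0.16, 2.42], [-1.27, 4.41], [0.06, 2.06], [-2.6, 2.6]. Speed limits (rad/s): [2.22, 2.22, 2.79, 2.79, 3.14, 3.14, 3.14].

## Interface

Orientations are given as a 3x3 rotation matrix whose columns are the frame's x, y, z axes.
In Python, from plant import bot, snapshot gives the robot as it stands. The module is installed in compiled form; this text tells all that it offers.
- The arm moves only by the tool step_arm, never from a script. Its argument "moves" is a list that holds one entry, the list of rows, each a list of 7 numbers: the shift along the world's x, y, z in mm, then the turn, a rotation vector about the world's x, y, z in degrees, then the opening, from 0 (shut) to 1 (fully open). A call has 1 to 8 rows; each row shifts and turns the commanded pose from where the row before left it; what a row does not reach is not made up. A row lasts 1/8 s, in which the tool goes at most 62.5 mm and 10.7 degrees, less where a joint would pass 70% of its speed; a pose out of reach is approached as far as the arm can. A call is refused whole if a number of a shift passes 62.5 or a number of a turn 10.7, either way. A call with a gripper value outside its range is refused whole. The fingers move at their own pace and stop on an object; "grip_force" is the grip in N (left out, the last holds). Time passes only in rows, so rows that do not move let the fingers close. It gives the time, the measured TCP pose, the force and the opening at its end, in the units of the state.
- bot.read_state(): the state, without advancing time (a new reading comes with each control period).
- snapshot(name): name is "scene" or "side" or "wrist"; returns a dict with "img" (400x640x3 uint8, red, green, blue), "fx", "fy", "cx", "cy" (pixels), "eye" and "orientation" of the camera in the world. Camera axes: x right, y up, looking along -z (the intrinsics and any distortion apply to the point x, -y, -z); pixel columns grow to the right and rows downward; lengths in m; the calibration is good to about 2 mm. The wrist camera is an equidistant fisheye: a pixel r from the principal point sees the ray r / f radians off the axis. A picture is of the moment at which its call begins. There is no depth.
- bot.close_job(): hands the job in, once; it reports no verdict.
The state is a dict: "t": time; "joint_positions": joint angles; "joint_velocities": joint speeds; "tau": joint torques, N m; "tcp_pos": TCP position; "tcp_rot": TCP orientation; "ft_force": force on the tool from outside, world axes, zero at the start; "torque": the same for the moment, N m; "width": finger opening in m.
Only numpy, scipy, OpenCV 4.12 (cv2) and the standard library are available. Lean on these libraries where they do the work, as an engineer would, in place of code of your own. Each camera call takes 0.05 s, during which the arm holds its last target.

## Task

Show your workmate which spare bulb goes where: point down at the white pear-shaped bulb in the wooden rack, with the fingertips two or three centimetres above its top, and stay there for two seconds. Then point down in the same way at the empty lampholder of the three-lamp bar, two or three centimetres above its mouth, and finish still pointing there. Touch and move none of the things on the bench, and do not bring the fingertips low over any other bulb on the way.

Things in the scene. Friction and masses are not known exactly. Their poses are not given: they have to be found in the camera images.
- white_bulb_top (a point): top of the glass of the white pear-shaped spare bulb (the first thing to point at). The bulb stands upright, cap down, in one of the three holes of the wooden rack; it looks like the two bulbs already fitted on the bar. Its top is about 124 mm above the bench. z is up.
- holder_mouth (a point): centre of the open mouth of the one empty lampholder on the three-lamp bar (the second thing to point at): a white ceramic socket, 38 mm across outside, bore 29 mm, lined with brass, standing in the middle of one of the three black dishes. The mouth is about 81 mm above the bench and 6 mm below the dish's rim. z is up.
- white_bulb: loose LED bulb, white opal pear-shaped glass 60 mm across at its widest, steel screw cap 26 mm across and 26 mm long, 108 mm overall, about 60 g. Origin at the bottom of the cap, z along the bulb to its top. The cap sits 24 mm deep in a hole of the rack.
- amber_bulb: loose bulb of the same pear shape and size (60 mm across, 108 mm overall) in amber-yellow glass, in another hole of the rack; not wanted. Origin at the bottom of the cap, top 108 mm up its z.
- candle_bulb: loose white candle-shaped bulb, slim and pointed, 36 mm across, 108 mm overall, in another hole of the rack; not wanted. Origin at the bottom of the cap, top 108 mm up its z.
- bulb_rack: fixed block of dark brown wood, 270 x 75 x 40 mm (x, y, z), three holes in a row along its x at -85, 0 and 85 mm, holding the three spare bulbs in any order. Origin at the centre of its underside, on the bench. Bulb tops stand 84 mm above its top face.
- light_bar: three-lamp ceiling light bar lying on its back on the bench, lamps up, fixed: white back plate 384 x 73 x 29 mm, long along its x, with three black dishes (106 mm across the rim, rim 87 mm above the bench) at x = -120, 0 and 120 mm. Origin at the centre of its underside. The bar and the rack lie on opposite sides of the bench's middle, either way round.
- empty_holder: the empty lampholder, a fixed white ceramic socket 41 mm across at the foot and 36 mm tall, in any one of the bar's three dishes. Origin at the centre of its underside, 45 mm above the bench.
- fitted_lamp_a: lampholder with a white pear-shaped bulb fitted (60 mm across), in one of the other dishes, fixed. Origin at the centre of the holder's underside, 45 mm above the bench; the bulb's top is 120 mm above that origin.
- fitted_lamp_b: the second lampholder with a white pear-shaped bulb fitted, like fitted_lamp_a.
- screwdriver: loose screwdriver with a green handle, 200 mm long, lying at the left of the work; leave it alone. Origin under its middle.
- tape_roll: loose roll of blue tape, 72 mm across, 19 mm high, lying flat at the right of the work; leave it alone. Origin at the centre of its underside.
Things that resemble listed ones, but are neither listed nor needed, are in the scene too. What is shaped like the white_bulb but black is not meant.

How it is judged:
By the outcome, as a careful person would: the job done as asked, in the order asked, and still so for the second after the job is handed in, with the robot touching nothing.
It also fails if it takes over 48 s, if anything falls off the work surface, if the arm or the gripper's body presses on something with over 40 N, if the wrist force passes 120 N, or if a joint passes its speed limit or range.

## Working session

There is one attempt and no reset: what is moved stays moved. The work goes in short steps, Python scripts to look and compute and a tool call to move; the robot and the scene stay as the last step left them, time stands still between calls to the robot, and variables do not carry over. Pictures are saved under pics/ and viewed, and the job is handed in when it is done.

Besides the shell and the picture viewer there is one more tool, called after "Call:" as a command line: name --argument value ..., lists and objects as JSON in quotes. step_arm: Moves the arm, as the interface text tells. Its arguments: {"type":"object","properties":{"moves":{"type":"array","items":{"type":"array","items":{"type":"array","items":{"type":"number"}}}},"grip_force":{"type":"number"}},"required":["moves"]}

```bash
mkdir -p pics; cat > h.py <<'E'
import numpy as np, cv2, pickle
from plant import bot, snapshot
def take(n,f):
    s=snapshot(n); pickle.dump(s,open(f'pics/{f}.pkl','wb')); cv2.imwrite(f'pics/{f}.png',s['img'][:,:,::-1]); return s
def load(f): return pickle.load(open(f'pics/{f}.pkl','rb'))
def ray(s,u,v,wrist=False):
    x=(u-s['cx'])/s['fx'];y=(v-s['cy'])/s['fy']
    if wrist:
        r=np.hypot(x,y); d=np.array([np.sin(r)*x/r,-np.sin(r)*y/r,-np.cos(r)])
    else: d=np.array([x,-y,-1.])
    d=np.array(s['orientation'])@d; return np.array(s['eye']),d/np.linalg.norm(d)
def proj(s,P,wrist=False):
    c=np.array(s['orientation']).T@(np.array(P)-np.array(s['eye'])); x,y,z=c[0],-c[1],-c[2]
    if wrist:
        r=np.hypot(x,y);t=np.arctan2(r,z);return s['cx']+s['fx']*t*x/r, s['cy']+s['fy']*t*y/r
    return s['cx']+s['fx']*x/z, s['cy']+s['fy']*y/z
def tri(rays):
    A=np.zeros((3,3));b=np.zeros(3)
    for e,d in rays:
        M=np.eye(3)-np.outer(d,d);A+=M;b+=M@e
    p=np.linalg.solve(A,b); return p,[np.linalg.norm((np.eye(3)-np.outer(d,d))@(p-e)) for e,d in rays]
def atz(s,u,v,z,wrist=False):
    e,d=ray(s,u,v,wrist); return e+d*(z-e[2])/d[2]
E
python3 - <<'E'
from h import *
for n in ['scene','side','wrist']:
    s=take(n,n+'0'); print(n,[k for k in s],s['fx'],s['fy'],s['cx'],s['cy'],np.round(s['eye'],3),np.round(s['orientation'],2).tolist())
print(bot.read_state())
E
```

```text
scene ['img', 'fx', 'fy', 'cx', 'cy', 'eye', 'orientation'] 414.3656004178524 414.3656004178524 312.58387853236235 201.86941482957914 [1.381 0.188 1.123] [[-0.25, -0.75, 0.61], [0.97, -0.2, 0.15], [0.01, 0.63, 0.78]]
side ['img', 'fx', 'fy', 'cx', 'cy', 'eye', 'orientation'] 504.2526767620514 504.2526767620514 314.60710027569723 198.64435950080957 [0.344 1.177 1.133] [[-0.98, 0.1, -0.15], [-0.18, -0.64, 0.74], [-0.02, 0.76, 0.65]]
wrist ['img', 'fx', 'fy', 'cx', 'cy', 'eye', 'orientation'] 309.70691628693146 309.70691628693146 324.0611485574961 202.59085467842036 [0.107 0.62  0.373] [[0.29, -0.91, -0.28], [0.96, 0.28, 0.09], [-0.0, -0.3, 0.95]]
{'t': 0.15, 'joint_positions': array([-1.30060051,  0.3327131 , -0.06471433,  1.4607315 ,  0.02160098,
        1.34987111, -0.08848664]), 'joint_velocities': array([-0.00084536, -0.00207229,  0.00165142, -0.00043243,  0.00019757,
       -0.00067408,  0.00076836]), 'tau': array([ 8.09524522e-05, -6.25844407e+01,  4.88862419e-02, -3.91842842e+01,
        1.63088698e-02,  7.80966715e-03,  4.11527495e-06]), 'tcp_pos': array([0.18030958, 0.59815498, 0.23871528]), 'tcp_rot': array([[-2.59168005e-04,  2.88588223e-01,  9.57453273e-01],
       [-9.94489017e-04,  9.57452757e-01, -2.88588337e-01],
       [-9.99999472e-01, -1.02696963e-03,  3.88566979e-05]]), 'ft_force': array([ 0.14441283, -0.34804237,  0.80194638]), 'torque': array([ 0.02304692, -0.03980786, -0.0270497 ]), 'width': 0.0853327754499888}
```

View pics/scene0.png

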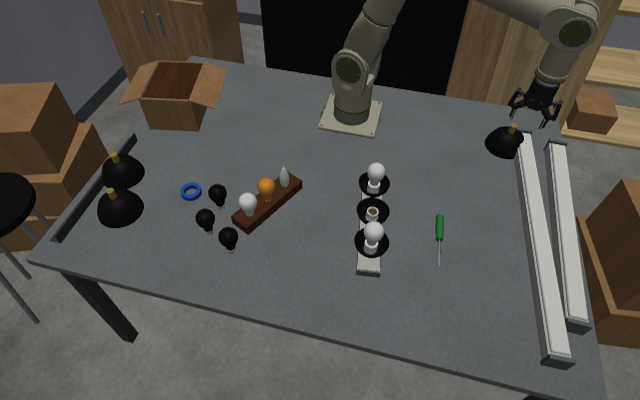

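View pics/side0.png

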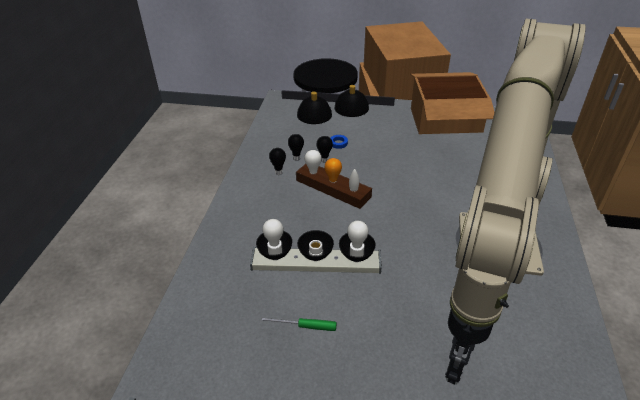

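View pics/wrist0.png

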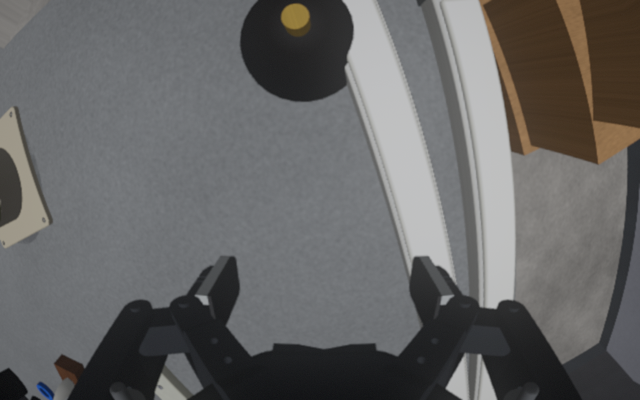

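The scene view shows the rack with the white pear bulb at (248,203), amber at (266,187) and candle at (284,176). The two fitted white lamps are at (376,172) and (373,232), with the empty holder between them at (372,212). Black pear bulbs stand at (217,192), (205,216) and (228,236). In the side view, white pear is at (313,160), amber (334,168), candle (354,180) and the empty holder (315,246).

I choose the white pear at scene (248,203), the only one that is white, round and in the rack. Next, close crops.

```bash
python3 - <<'E'
from h import *
a=load('scene0')['img'];b=load('side0')['img']
def c(im,u,v,w,h,k): return cv2.resize(im[v:v+h,u:u+w],None,fx=k,fy=k,interpolation=cv2.INTER_CUBIC)
t=np.hstack([c(a,225,160,80,60,5),c(a,345,180,80,60,5)])
d=np.hstack([c(b,290,140,80,60,5),c(b,280,220,80,60,5)])
cv2.imwrite('pics/crop0.png',np.vstack([t,d])[:,:,::-1])
E
```

```text
(no output)
```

View pics/crop0.png

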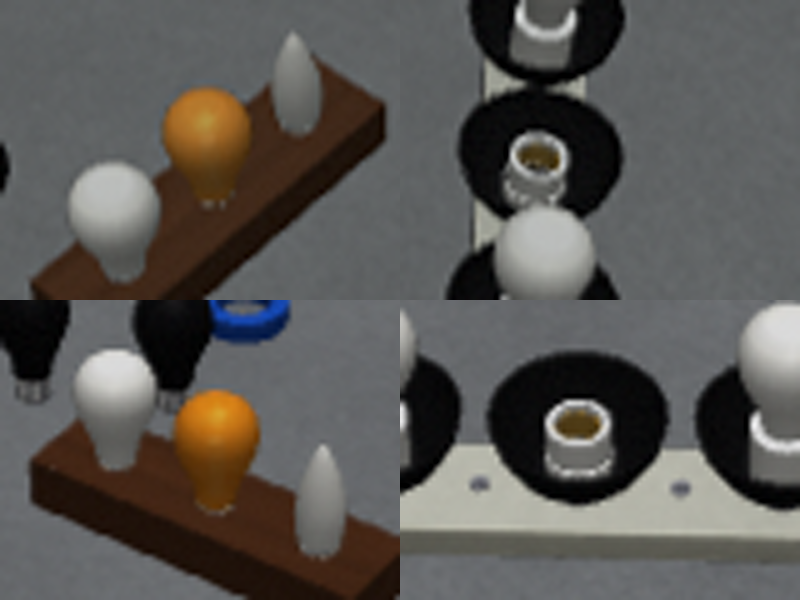

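```bash
python3 - <<'E'
from h import *
a=load('scene0');b=load('side0')
for n,p,q in [('white c',(247.3,201),(312.8,158)),('amber c',(266,186),(333.2,166.4)),('candle tip',(283.2,166.5),(354.2,169)),('mouth',(372.7,210.7),(315.6,244.2)),('lampfar c',(375.5,170),(357.3,231)),('lampnear',(373.5,231),(272.5,229.5)),('black1',(217,191),(324.5,144))]:
    P,r=tri([ray(a,*p),ray(b,*q)]); print(n,P.round(4),np.round(r,4),np.hypot(P[0],P[1]).round(3))
for n in ((0,0,0),):pass
E
```

```text
white c [ 0.6215 -0.2183  0.0968] [0.0002 0.0002] 0.659
amber c [ 0.5444 -0.1819  0.0961] [0.0005 0.0005] 0.574
candle tip [ 0.4688 -0.1447  0.1223] [0.0002 0.0002] 0.491
mouth [0.5418 0.1748 0.0803] [0.0009 0.0009] 0.569
lampfar c [0.4227 0.1582 0.1394] [0.0021 0.0021] 0.451
lampnear [0.6616 0.1906 0.1369] [0.0001 0.0001] 0.689
black1 [ 0.5982 -0.3339  0.0815] [0.0019 0.0019] 0.685
```

Both points triangulate consistently. White bulb centre to amber is 85 mm, the candle tip is at z 0.122, the mouth is at z 0.080 and halfway between the lamps, and rays meet within 1–2 mm. The targets are the white top at (0.6215, -0.2185, 0.124) and the mouth at (0.542, 0.1745, 0.081). I'll shut the fingers, lift and travel high.

Call:
step_arm --moves '[[[0,0,40,0,0,0,0],[0,0,40,0,0,0,0],[30,-20,20,0,0,0,0],[35,-35,0,0,0,0,0],[35,-35,0,0,0,0,0],[35,-35,0,0,0,0,0],[35,-35,0,0,0,0,0],[35,-35,0,0,0,0,0]]]'

```text
t: 1.15
tcp_pos: [0.3863, 0.4021, 0.3392]
tcp_rot: [[-0.0, 0.289, 0.957], [-0.0, 0.957, -0.289], [-1.0, -0.0, -0.0]]
ft_force: [0.3, 1.2, -0.6]
width: 0.0001
```

Call:
step_arm --moves '[[[20,-40,0,0,0,0,0],[20,-40,0,0,0,0,0],[15,-40,0,0,0,0,0],[15,-40,0,0,0,0,0],[15,-40,0,0,0,0,0],[15,-40,0,0,0,0,0],[15,-40,0,0,0,0,0],[15,-40,0,0,0,0,0]]]'

```text
t: 2.15
tcp_pos: [0.5156, 0.0821, 0.3392]
tcp_rot: [[-0.0, 0.289, 0.957], [0.0, 0.957, -0.289], [-1.0, 0.0, -0.0]]
ft_force: [-0.3, -0.9, -0.2]
width: 0.0003
```

Call:
step_arm --moves '[[[20,-40,0,0,0,0,0],[20,-40,0,0,0,0,0],[20,-40,0,0,0,0,0],[20,-40,0,0,0,0,0],[10,-40,0,0,0,0,0],[10,-40,0,0,0,0,0],[0,-40,0,0,0,0,0],[0,0,0,0,0,0,0]]]'

```text
t: 3.15
tcp_pos: [0.6142, -0.2007, 0.3389]
tcp_rot: [[-0.001, 0.294, 0.956], [-0.002, 0.956, -0.294], [-1.0, -0.002, -0.001]]
ft_force: [0.0, 0.6, 0.5]
width: -0.0004
```

```bash
python3 - <<'E'
from h import *
s=take('wrist','wrist1');take('side','side1');take('scene','scene1')
st=bot.read_state();print(st['t'],st['tcp_pos'],st['joint_positions'].round(2))
print(proj(s,[.6215,-.2185,.124],True),proj(s,st['tcp_pos'],True))
E
```

```text
3.3 [ 0.61557592 -0.19556513  0.33903088] [-0.19  0.39  0.6   1.26 -0.22  1.56  1.66]
(np.float64(311.87933932124577), np.float64(186.34988518903432)) (np.float64(335.26888273541886), np.float64(269.45663184671577))
```

View pics/wrist1.png

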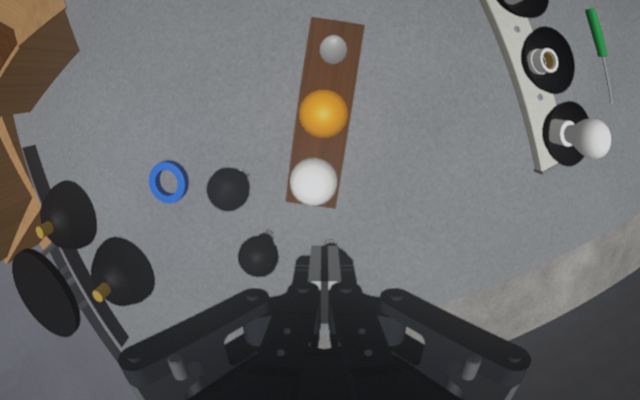

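The wrist view shows the white bulb at (314,181), first in the rack, with amber (323,114) and candle (333,49) beyond it. The empty holder is at (545,61). I'll check my targets against this view.

```bash
python3 - <<'E'
from h import *
s=load('wrist1');a=load('scene0');b=load('side0')
im=s['img'][150:215,285:345].astype(int); m=((im.min(2)>110)&(im.max(2)-im.min(2)<25)).astype('uint8')
n,l,st,c=cv2.connectedComponentsWithStats(m);i=1+st[1:,4].argmax();x,y=st[i,0]+285+(st[i,2]-1)/2,st[i,1]+150+(st[i,3]-1)/2;print(st[i],x,y)
print('at .094',atz(s,x,y,.094,True)); print(tri([ray(a,247.3,201),ray(b,312.8,158),ray(s,x,y,True)]))
w=(548,61); print('mouth',atz(s,*w,.081,True),proj(s,[.542,.1745,.081],True)); print(bot.read_state()['tcp_pos'])
cv2.imwrite('pics/crop1.png',cv2.resize(s['img'][20:110,500:620],None,fx=6,fy=6,interpolation=2)[:,:,::-1])
E
```

```text
[   0    0   60   65 2782] 314.5 182.0
at .094 [ 0.62399456 -0.21709709  0.094     ]
(array([ 0.62225362, -0.21726875,  0.09790493]), [np.float64(0.0005316641491182122), np.float64(0.001103131468856549), np.float64(0.0010484017392217453)])
mouth [0.54382749 0.17039962 0.081     ] (np.float64(549.5463879199388), np.float64(59.568159501865324))
[ 0.61557592 -0.19556513  0.33903088]
```

View pics/crop1.png

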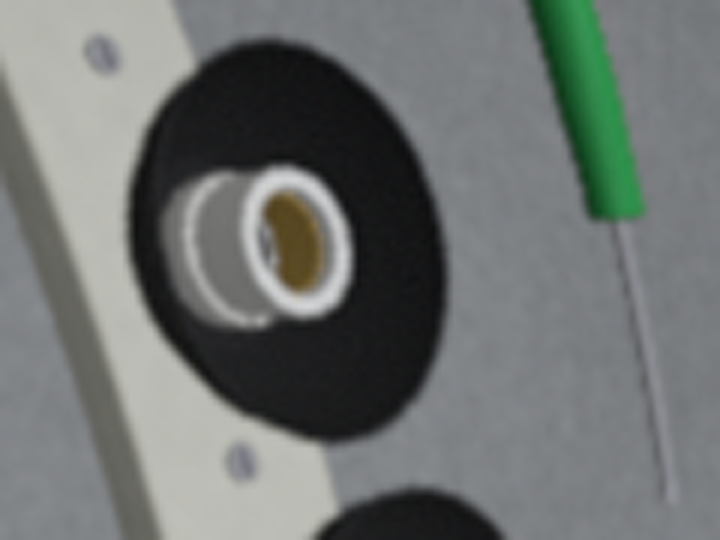

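The mask in that script filled its whole window, so I used my eye-read centre (313.5,181.5); it agrees within about 2 mm. The mouth read in the crop is (549.7,60.0), against (549.5,59.6) predicted. Now descending over the white bulb.

Call:
step_arm --moves '[[[6,-22,0,0,0,0,0],[0,0,-30,0,0,0,0],[0,0,-30,0,0,0,0],[0,0,-30,0,0,0,0],[0,0,-30,0,0,0,0],[0,0,-20,0,0,0,0],[0,0,-20,0,0,0,0],[0,0,0,0,0,0,0]]]'

```text
t: 4.3
tcp_pos: [0.6209, -0.2179, 0.178]
tcp_rot: [[-0.002, 0.288, 0.958], [0.001, 0.958, -0.288], [-1.0, 0.0, -0.002]]
ft_force: [-0.2, -0.1, 0.6]
width: 0.0002
```

```bash
python3 - <<'E'
from h import *
a=take('scene','scene2');b=take('side','side2')
st=bot.read_state();print(st['t'],st['tcp_pos'],st['tcp_rot'].round(3).tolist())
f=st['tcp_pos']+st['tcp_rot'][:,0]*.008
for s in(a,b): print(proj(s,f),proj(s,[.622,-.218,.124]))
def c(im,u,v,w,h,k): return cv2.resize(im[v:v+h,u:u+w],None,fx=k,fy=k,interpolation=cv2.INTER_CUBIC)
cv2.imwrite('pics/crop2.png',np.hstack([c(a['img'],210,130,80,100,5),c(b['img'],275,90,80,100,5)])[:,:,::-1])
E
```

```text
4.4 [ 0.62173914 -0.21868403  0.18007482] [[0.001, 0.289, 0.957], [-0.0, 0.957, -0.289], [-1.0, 0.0, 0.001]]
(np.float64(244.34167262440462), np.float64(185.37744640286616)) (np.float64(246.3376124568647), np.float64(195.61461038696038))
(np.float64(312.2554384947805), np.float64(139.9398848603174)) (np.float64(312.43985579644186), np.float64(151.6917628915861))
```

View pics/crop2.png

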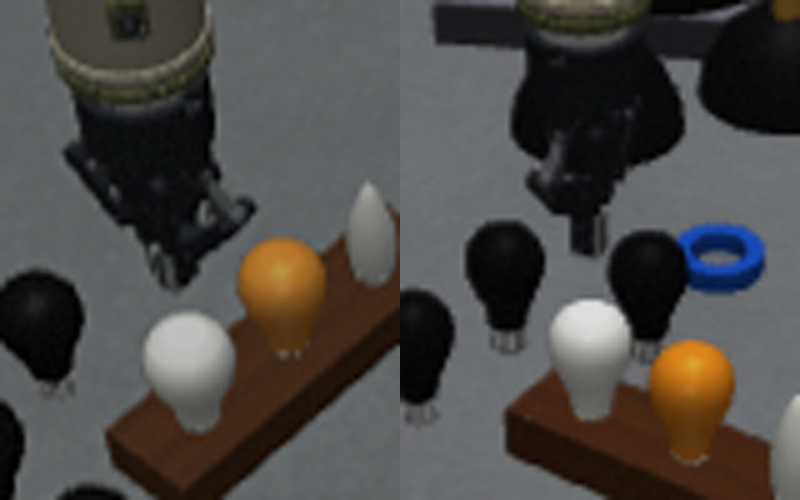

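The tips show at scene (245,187) and side (313,140), matching the model to within 1–2 px and centred over the white bulb. I'll lower the last 23 mm and hold.

Call:
step_arm --moves '[[[0,0,-12,0,0,0,0],[0,0,-11,0,0,0,0],[0,0,0,0,0,0,0],[0,0,0,0,0,0,0],[0,0,0,0,0,0,0],[0,0,0,0,0,0,0],[0,0,0,0,0,0,0],[0,0,0,0,0,0,0]]]'

```text
t: 5.4
tcp_pos: [0.6214, -0.2186, 0.1564]
tcp_rot: [[0.0, 0.289, 0.957], [0.0, 0.957, -0.289], [-1.0, 0.0, 0.0]]
ft_force: [0.2, -0.2, -0.0]
width: -0.0001
```

```bash
python3 - <<'E'
from h import *
a=take('scene','scene3');b=take('side','side3')
st=bot.read_state();print(st['t'],st['tcp_pos'],st['tcp_rot'][:,0].round(3).tolist())
def c(im,u,v,w,h,k): return cv2.resize(im[v:v+h,u:u+w],None,fx=k,fy=k,interpolation=cv2.INTER_CUBIC)
cv2.imwrite('pics/crop3.png',np.hstack([c(a['img'],210,130,80,100,5),c(b['img'],275,90,80,100,5)])[:,:,::-1])
E
```

```text
5.5 [ 0.62138128 -0.21857759  0.15635047] [0.0, 0.0, -1.0]
```

View pics/crop3.png

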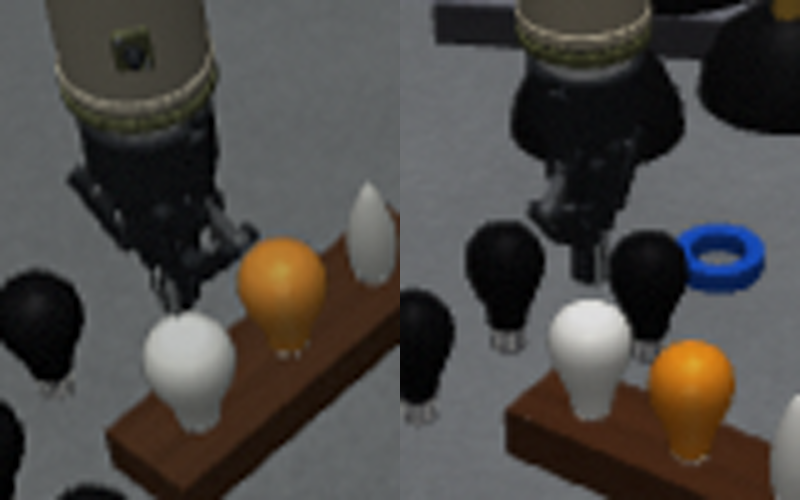

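The tips stand just above the white bulb's top in both views, with a 24–25 mm gap and no contact. I'll hold for two more seconds and then some.

Call:
step_arm --moves '[[[0,0,0,0,0,0,0],[0,0,0,0,0,0,0],[0,0,0,0,0,0,0],[0,0,0,0,0,0,0],[0,0,0,0,0,0,0],[0,0,0,0,0,0,0],[0,0,0,0,0,0,0],[0,0,0,0,0,0,0]]]'

```text
t: 6.5
tcp_pos: [0.6214, -0.2186, 0.1563]
tcp_rot: [[0.0, 0.289, 0.957], [0.0, 0.957, -0.289], [-1.0, 0.0, -0.0]]
ft_force: [1.0, 1.0, 0.1]
width: -0.0002
```

Call:
step_arm --moves '[[[0,0,0,0,0,0,0],[0,0,0,0,0,0,0],[0,0,0,0,0,0,0],[0,0,0,0,0,0,0],[0,0,0,0,0,0,0],[0,0,0,0,0,0,0],[0,0,0,0,0,0,0],[0,0,0,0,0,0,0]]]'

```text
t: 7.5
tcp_pos: [0.6214, -0.2186, 0.1564]
tcp_rot: [[0.0, 0.289, 0.957], [0.0, 0.957, -0.289], [-1.0, 0.0, -0.0]]
ft_force: [0.3, 0.1, 0.4]
width: -0.0003
```

Call:
step_arm --moves '[[[0,0,0,0,0,0,0],[0,0,0,0,0,0,0],[0,0,40,0,0,0,0],[0,0,40,0,0,0,0],[0,0,40,0,0,0,0],[0,0,40,0,0,0,0],[0,0,20,0,0,0,0],[0,0,0,0,0,0,0]]]'

```text
t: 8.5
tcp_pos: [0.6218, -0.219, 0.3378]
tcp_rot: [[0.003, 0.289, 0.957], [-0.001, 0.957, -0.289], [-1.0, 0.0, 0.003]]
ft_force: [-0.5, 0.2, 0.0]
width: 0.0001
```

Call:
step_arm --moves '[[[-10,49,0,0,0,3,0],[-10,49,0,0,0,3,0],[-10,49,0,0,0,3,0],[-10,49,0,0,0,3,0],[-10,49,0,0,0,3,0],[-10,49,0,0,0,3,0],[-10,49,0,0,0,3,0],[-10,49,0,0,0,3,0]]]'

```text
t: 9.5
tcp_pos: [0.5404, 0.175, 0.3349]
tcp_rot: [[-0.002, -0.128, 0.992], [-0.001, 0.992, 0.128], [-1.0, -0.0, -0.002]]
ft_force: [-0.8, 0.8, -0.3]
width: -0.0002
```

Call:
step_arm --moves '[[[0,0,0,0,0,0,0],[0,0,0,0,0,0,0]]]'

```text
t: 9.75
tcp_pos: [0.5412, 0.1728, 0.3352]
tcp_rot: [[-0.001, -0.125, 0.992], [-0.001, 0.992, 0.125], [-1.0, -0.001, -0.001]]
ft_force: [0.6, -0.4, 0.3]
width: -0.0001
```

```bash
python3 - <<'E'
from h import *
s=take('wrist','wrist4')
st=bot.read_state();print(st['t'],st['tcp_pos'],st['tcp_rot'].round(3).tolist())
print(proj(s,[.542,.1745,.081],True))
E
```

```text
9.8 [0.5414788  0.17207647 0.33555804] [[-0.001, -0.124, 0.992], [-0.001, 0.992, 0.124], [-1.0, -0.001, -0.001]]
(np.float64(325.4052436748854), np.float64(170.38893206827723))
```

View pics/wrist4.png

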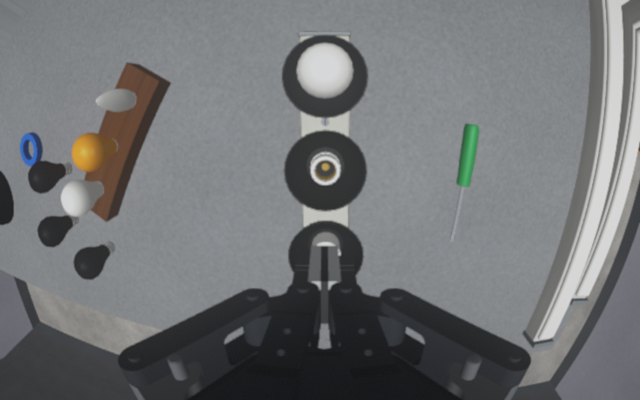

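The wrist view shows the empty holder at about (325,168) between a fitted lamp (325,70) and one hidden behind the fingers. I'll measure the mouth ring more exactly.

```bash
python3 - <<'E'
from h import *
s=load('wrist4');a=load('scene0');b=load('side0');w=load('wrist1')
im=s['img'][145:195,300:350].astype(int)
m=((im.min(2)>140)).astype('uint8')
n,l,st,c=cv2.connectedComponentsWithStats(m);print(st[1:],c[1:]+[300,145])
cv2.imwrite('pics/crop4.png',cv2.resize(s['img'][145:195,300:350],None,fx=10,fy=10,interpolation=2)[:,:,::-1])
for p in [(325.5,168),(325.5,167.5)]: print(atz(s,*p,.081,True),tri([ray(a,372.7,210.7),ray(b,315.6,244.2),ray(w,549.7,60,True),ray(s,*p,True)]))
E
```

```text
[[ 10   7  31  33 457]] [[324.9452954  166.80962801]]
[0.53889843 0.17422749 0.081     ] (array([0.5412797 , 0.17471342, 0.08003602]), [np.float64(0.001088392422888797), np.float64(0.0008469388638979375), np.float64(0.0015218512287351114), np.float64(0.002206213604844491)])
[0.53825362 0.17414549 0.081     ] (array([0.54109763, 0.17469347, 0.07992332]), [np.float64(0.001157146718075908), np.float64(0.0009357339865381006), np.float64(0.0017247593130793248), np.float64(0.0026451606512779926)])
```

View pics/crop4.png

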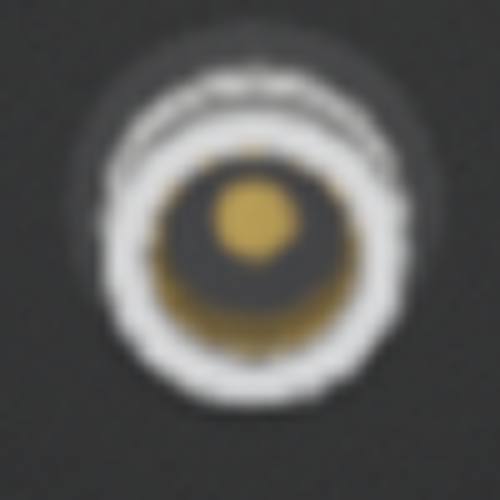

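The mouth ring itself is centred at (325.4,170.5), against (325.4,170.4) predicted. The mask had mixed in the holder's foot. The target (0.542, 0.1745, 0.081) stands, so I'm descending.

Call:
step_arm --moves '[[[0,2,-30,0,0,0,0],[0,0,-40,0,0,0,0],[0,0,-40,0,0,0,0],[0,0,-30,0,0,0,0],[0,0,-30,0,0,0,0],[0,0,-15,0,0,0,0],[0,0,0,0,0,0,0],[0,0,0,0,0,0,0]]]'

```text
t: 10.8
tcp_pos: [0.5421, 0.1753, 0.1526]
tcp_rot: [[0.002, -0.125, 0.992], [0.001, 0.992, 0.125], [-1.0, 0.001, 0.002]]
ft_force: [-0.3, 0.9, -0.0]
width: 0.0003
```

```bash
cat > v.py <<'E'
import sys
from h import *
k=sys.argv[1]
a=take('scene','scene'+k);b=take('side','side'+k)
st=bot.read_state();print(st['t'],st['tcp_pos'],st['tcp_rot'][:,0].round(3).tolist())
f=st['tcp_pos']+st['tcp_rot'][:,0]*.008
for s in(a,b): print(proj(s,f),proj(s,[.542,.1745,.081]))
def c(im,u,v,w,h,k): return cv2.resize(im[v:v+h,u:u+w],None,fx=k,fy=k,interpolation=cv2.INTER_CUBIC)
cv2.imwrite('pics/crop'+k+'.png',np.hstack([c(a['img'],335,150,80,100,5),c(b['img'],275,170,80,100,5)])[:,:,::-1])
E
python3 v.py 5
```

```text
10.9 [0.54205535 0.17557932 0.15256427] [0.002, 0.001, -1.0]
(np.float64(375.3383197820895), np.float64(197.7244149796812)) (np.float64(372.4940358393668), np.float64(210.36025465797738))
(np.float64(314.86020176869545), np.float64(228.64210130688826)) (np.float64(315.3373100985003), np.float64(244.17849250097748))
```

View pics/crop5.png

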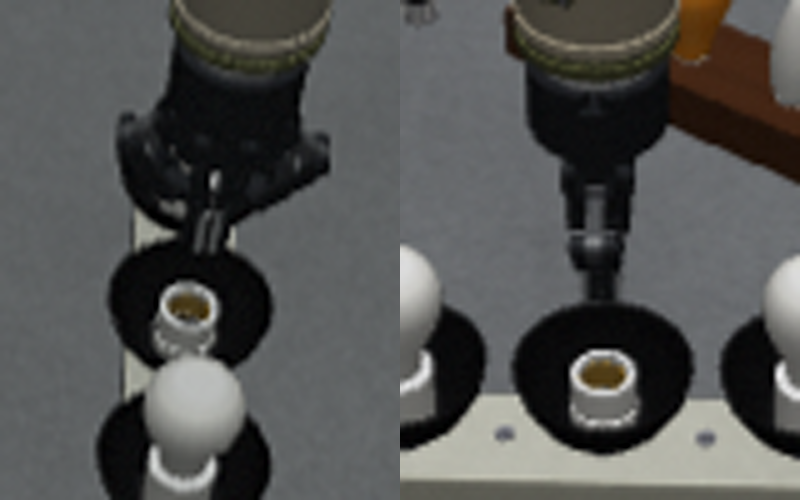

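The tips are above the holder's mouth in both views (scene about (376,199) over mouth (372,210)) and clear of both lamps. Lowering 38 mm more.

Call:
step_arm --moves '[[[0,-1,-15,0,0,0,0],[0,0,-12,0,0,0,0],[0,0,-11,0,0,0,0],[0,0,0,0,0,0,0],[0,0,0,0,0,0,0],[0,0,0,0,0,0,0],[0,0,0,0,0,0,0],[0,0,0,0,0,0,0]]]'

```text
t: 11.9
tcp_pos: [0.5415, 0.1745, 0.1135]
tcp_rot: [[0.0, -0.126, 0.992], [0.0, 0.992, 0.126], [-1.0, 0.0, 0.0]]
ft_force: [-0.4, -0.3, 0.4]
width: 0.0001
```

```bash
python3 v.py 6
```

```text
12.0 [0.54141417 0.17445069 0.11341494] [0.0, 0.0, -1.0]
(np.float64(373.446647780983), np.float64(205.44370620536364)) (np.float64(372.4940358393668), np.float64(210.36025465797738))
(np.float64(315.3962752354838), np.float64(238.22873160511563)) (np.float64(315.3373100985003), np.float64(244.17849250097748))
```

View pics/crop6.png

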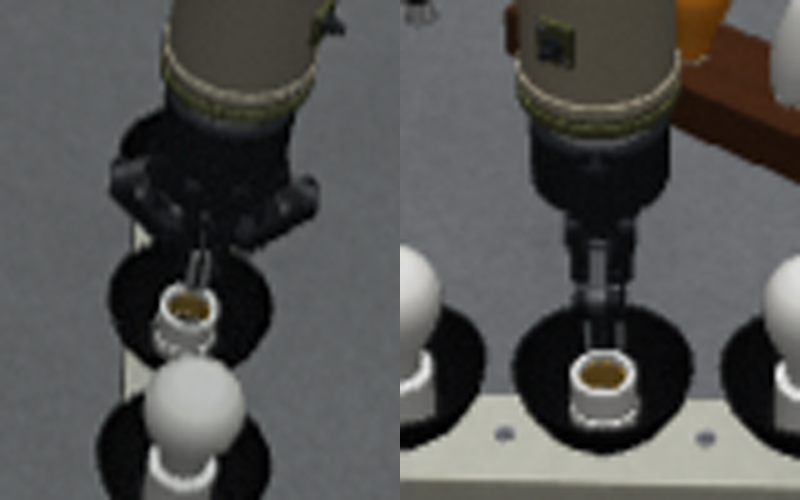

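View pics/side6.png

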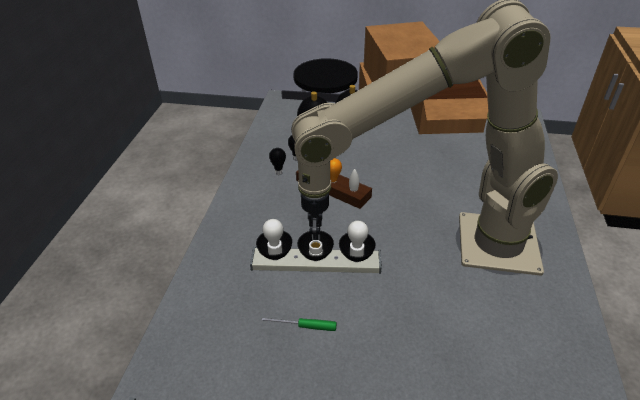

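The tips stand 24–25 mm above the holder's mouth, on its axis within 1 mm, with nothing touched or moved. I'll hold two seconds, then hand in.

Call:
step_arm --moves '[[[0,0,0,0,0,0,0],[0,0,0,0,0,0,0],[0,0,0,0,0,0,0],[0,0,0,0,0,0,0],[0,0,0,0,0,0,0],[0,0,0,0,0,0,0],[0,0,0,0,0,0,0],[0,0,0,0,0,0,0]]]'

```text
t: 13.0
tcp_pos: [0.5414, 0.1744, 0.1133]
tcp_rot: [[-0.0, -0.126, 0.992], [0.0, 0.992, 0.126], [-1.0, 0.0, -0.0]]
ft_force: [-0.1, 0.6, -1.1]
width: 0.0002
```

Call:
step_arm --moves '[[[0,0,0,0,0,0,0],[0,0,0,0,0,0,0],[0,0,0,0,0,0,0],[0,0,0,0,0,0,0],[0,0,0,0,0,0,0],[0,0,0,0,0,0,0],[0,0,0,0,0,0,0],[0,0,0,0,0,0,0]]]'

```text
t: 14.0
tcp_pos: [0.5414, 0.1744, 0.1133]
tcp_rot: [[-0.0, -0.126, 0.992], [0.0, 0.992, 0.126], [-1.0, 0.0, -0.0]]
ft_force: [-0.6, 1.0, 0.5]
width: 0.0
```

```bash
python3 -c "
from plant import bot
print(bot.close_job())"
```

```text
the job is handed in; nothing more can be done
None
```

The job is done and handed in at about 14 s. With the fingers shut, I pointed down at the white pear bulb in the rack, about 24 mm above its top, for roughly 3 s. I then lifted, crossed high over the bench, and finished pointing about 24 mm above the mouth of the empty lampholder (the bar's middle dish).

- **Position:** the fingertips ended within about 1 mm of each target's axis, and the camera views agreed on the targets to about 2 mm.
- **Contact:** wrist force stayed at noise level (under about 2 N), and the pictures showed nothing touched or moved.
- **Checks that failed:** two of my colour-mask checks in the wrist pictures failed. One filled its whole window and one mixed in the holder's foot. I read those points by eye from the pictures instead, and they agreed with the measured targets.

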